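# Feel along the peg holes of a krar yoke

### The job

A krar yoke with six freshly bored peg holes lies in the padded cradle. With the fingers closed and pointing straight down, lay the fingertips on its top at the hole nearest the round knob and run them slowly and lightly along the row, staying on the wood over all six holes, to the hole nearest the square tenon, as you would to feel for burrs; then lift clear. Do not press hard, do not lift or shift the yoke, and leave everything else on the bench where it is.

Things in the scene. Friction and masses are not known exactly. Their poses are not given: they have to be found in the camera images.
- yoke: Krar yoke (crossbar), pale wood, loose in the cradle: bar 268 mm long, 36 mm wide tapering to 26. Beyond its thick end a 48 mm collar and 45 mm round knob; beyond its thin end a square tenon, 15 mm thick, 30 long. Flat underside, gently crowned top. Origin: middle of the bar's underside, 44 mm above the bench; x from knob to tenon, z up. About 0.28 kg. Its collar stops it sliding towards the tenon end.
- cradle: Cradle, fixed to the bench at any yaw: dark board 300 x 90 x 16 mm, two saddles 236 mm apart, cheek tops 58 mm above the bench. Origin: middle of the board's underside; x along the yoke, towards the tenon. Soft rubber pads under the yoke give: after the first newton a fingertip sinks it roughly 0.7 (mid-row) to 1 mm (end holes) per N, 10 mm at most.
- seat (a point): Point of the cradle, 44 mm above the bench, where the origin of the yoke lies when it is in its place.
- hole1 (a point): Peg hole 1 of 6, counted from the knob: centre of its mouth, on the crowned top face of the yoke, 33.0 mm above its underside, on its middle line at x = -80 mm in its frame; 11 mm wide, 32 mm from the next (the one nearest the knob).
- hole2 (a point): Peg hole 2 of 6, counted from the knob: centre of its mouth, on the crowned top face of the yoke, 36.2 mm above its underside, on its middle line at x = -48 mm in its frame; 11 mm wide, 32 mm from the next.
- hole3 (a point): Peg hole 3 of 6, counted from the knob: centre of its mouth, on the crowned top face of the yoke, 37.8 mm above its underside, on its middle line at x = -16 mm in its frame; 11 mm wide, 32 mm from the next.
- hole4 (a point): Peg hole 4 of 6, counted from the knob: centre of its mouth, on the crowned top face of the yoke, 37.8 mm above its underside, on its middle line at x = 16 mm in its frame; 11 mm wide, 32 mm from the next.
- hole5 (a point): Peg hole 5 of 6, counted from the knob: centre of its mouth, on the crowned top face of the yoke, 36.2 mm above its underside, on its middle line at x = 48 mm in its frame; 11 mm wide, 32 mm from the next.
- hole6 (a point): Peg hole 6 of 6, counted from the knob: centre of its mouth, on the crowned top face of the yoke, 33.0 mm above its underside, on its middle line at x = 80 mm in its frame; 11 mm wide, 32 mm from the next (the one nearest the square tenon).
- mug: Bystander: green enamel tin mug, 80 mm across, 81 mm high, wax sticks stand in it to about 120 mm. Origin under its centre.
- file_case: Bystander: flat steel needle file case 165 x 85 x 22 mm. Origin under its centre.
- gourd_cap: Bystander: carved gourd cap, a dome 100 mm across, 74 mm high with its stem. Origin under its centre.
- peg_lying: Bystander: finished peg lying beside the cradle, 115 mm long, 14 mm thick, flat head 30 mm wide. Origin on the bench below its middle.
- cork_block: Bystander: cork sanding block 90 x 52 x 28 mm beside the cradle. Origin under its centre.
- bench_brush: Bystander: bench brush about 215 mm long, 42 mm high. Origin on the bench under it.

How it is judged:
On the way, in this order (a step that is already met when the one before it is completed fails the run):
1. fingertips resting on the yoke at the hole nearest the knob (x of the grasp point in the frame of yoke between -0.094 and -0.072 m and y of the grasp point in the frame of yoke between -0.012 and 0.012 m and contact force between the fingers and yoke above 0.3 N), for 0.1 s.
2. still resting on the wood 20 mm along the row (x of the grasp point in the frame of yoke between -0.068 and -0.052 m and y of the grasp point in the frame of yoke between -0.012 and 0.012 m and contact force between the fingers and yoke above 0.3 N), for 0.1 s.
3. still resting on the wood 40 mm along the row (x of the grasp point in the frame of yoke between -0.048 and -0.032 m and y of the grasp point in the frame of yoke between -0.012 and 0.012 m and contact force between the fingers and yoke above 0.3 N), for 0.1 s.
4. still resting on the wood 60 mm along the row (x of the grasp point in the frame of yoke between -0.028 and -0.012 m and y of the grasp point in the frame of yoke between -0.012 and 0.012 m and contact force between the fingers and yoke above 0.3 N), for 0.1 s.
5. still resting on the wood 80 mm along the row (x of the grasp point in the frame of yoke between -0.008 and 0.008 m and y of the grasp point in the frame of yoke between -0.012 and 0.012 m and contact force between the fingers and yoke above 0.3 N), for 0.1 s.
6. still resting on the wood 100 mm along the row (x of the grasp point in the frame of yoke between 0.012 and 0.028 m and y of the grasp point in the frame of yoke between -0.012 and 0.012 m and contact force between the fingers and yoke above 0.3 N), for 0.1 s.
7. still resting on the wood 120 mm along the row (x of the grasp point in the frame of yoke between 0.032 and 0.048 m and y of the grasp point in the frame of yoke between -0.012 and 0.012 m and contact force between the fingers and yoke above 0.3 N), for 0.1 s.
8. still resting on the wood 140 mm along the row (x of the grasp point in the frame of yoke between 0.052 and 0.068 m and y of the grasp point in the frame of yoke between -0.012 and 0.012 m and contact force between the fingers and yoke above 0.3 N), for 0.1 s.
9. still resting on it at the hole nearest the tenon (x of the grasp point in the frame of yoke between 0.072 and 0.094 m and y of the grasp point in the frame of yoke between -0.012 and 0.012 m and contact force between the fingers and yoke above 0.3 N), for 0.1 s.
At the end, for the whole second after the job is handed in: The fingertips, having rested on the yoke (over 0.3 N, within 12 mm of the row) at 9 points 20 mm apart along the row from knob to tenon, are off it; the yoke rests within 7 mm and 0.05 rad of its place and each bystander within 15 mm of where it was (distance between yoke and seat below 0.007 m and angle between the x axis of yoke and the x axis of cradle, either way round below 0.05 rad and angle between yoke's own z axis and vertical below 0.05 rad and linear speed of yoke below 0.01 m/s and contact force between the fingers and yoke below 0.05 N and distance of each of mug, file_case, gourd_cap, peg_lying, cork_block, bench_brush from where it was at the start of the episode below 0.015 m); the robot touches nothing.
It fails at once if the yoke is pressed hard (over 15 N) (contact force between the fingers and yoke above 15 N).
It fails at once if the yoke is lifted by more than 6 mm (height (world z) of yoke above 0.05 m).
It fails at once if the yoke is shifted by more than 15 mm (distance of yoke from where it was at the start of the episode above 0.015 m).
It fails at once if another thing on the bench is moved by more than 15 mm (distance of any of mug, file_case, gourd_cap, peg_lying, cork_block, bench_brush from where it was at the start of the episode above 0.015 m).
It also fails if it takes over 48 s, if anything falls off the work surface, if the arm or the gripper's body presses on something with over 40 N, if the wrist force passes 120 N, or if a joint passes its speed limit or range.

### The arm

A 7-joint arm with a two-finger parallel gripper is mounted at the origin on the work surface. World frame = base frame: x ahead of the robot, y to its left, z up, the work surface at z = 0. Lengths are in m, angles in rad, forces in N, time in s.
With the tool pointing down it reaches from about 0.425 to 0.925 m from the base axis. Payload 6.8 kg.
Tool frame: the origin (TCP) lies at the very end of the fingers, on their centre line; the grasp point (between the pads) lies 19 mm behind it; z points along the fingers, y is the line along which they close (so a half turn about z gives the same grasp; the last joint's range is limited). The gripper opens to 85 mm and grips with 20 to 120 N. Pads are 22 mm wide; open, the fingers measure 114 mm over their backs; the gripper's body (76 mm by 85 mm) begins 54 mm behind the grasp point. The pads swing forward as they close: fully open they stand 13 mm farther back than shut.
Start: joints at [1.156, 0.477, 0.022, 1.555, -0.011, 1.109, -0.083], TCP at [0.204, -0.643, 0.231] pointing down, gripper open.
Joint ranges: [-2.96, 2.96], [-0.34, 2.1], [-1.41, 1.46], [0.24, 2.44], [-1.37, 4.51], [0.17, 1.92], [-2.96, 2.96]. Speed limits (rad/s): [2.39, 2.39, 3.14, 3.14, 3.14, 3.14, 3.14].

### API

Orientations are given as a rotation vector (axis times angle).
In Python, from bench import monitor, optics, r gives the robot as it stands.
- The arm moves only by the shell command python3 -m crank 'ROWS' [OPENING] [FORCE]. ROWS is JSON, a list of rows, each a list of 2 entries, a list of its own where there are three numbers: the shift along the tool's x, y, z in cm, then the turn, a rotation vector about the tool's x, y, z in rad. A call has 1 to 5 rows; each row shifts and turns the commanded pose from where the row before left it, along the tool's axes as they then stand; what a row does not reach is not made up. A row lasts 1/10 s, in which the tool goes at most 50 mm and 8.59 degrees, less where a joint would pass 70% of its speed; a pose out of reach is approached as far as the arm can. A call is refused whole if a number of a shift passes 5 or a number of a turn 0.15, either way. A call with a gripper value outside its range is refused whole. OPENING is the finger opening in cm, from 0 to 8.54, set as the call begins (- or left out, the last holds). The fingers move at their own pace and stop on an object; FORCE is the grip in N (left out, the last holds). Time passes only in rows, so rows that do not move let the fingers close. It gives the time, the measured TCP pose, the force, the opening and the grip force at its end, in the units of the state.
- monitor.get_obs(): the state, without advancing time (a new reading comes with each control period).
- optics.grab_frame(name): name is "scene" or "top"; returns (picture, depth): 400x640x3 uint8, red, green, blue; 400x640 float32, m along the optical axis (not along the pixel's ray), 0 where there is no reading.
- optics.camera_model(name): a dict with "vertical_fov" (degrees; the focal length in pixels is half the picture's height over the tangent of half this angle, whatever the lens; pixels are square), "cx", "cy" (the principal point, pixels), "D" ([k1, k2, p1, p2, k3] as OpenCV has them; the pictures are not rectified), "R" (3x3) and "t" (3): a world point X has camera coordinates R X + t. Camera axes: x right, y down, z forward; pixel columns grow to the right and rows downward; lengths in m; the calibration is good to about 2 mm. A picture is of the moment at which its call begins. camera_model takes no time and is no camera call.
- r.hand_in(): hands the job in; it is judged then, once.
The state is a dict: "clock": time; "joints": joint angles; "qvel": joint speeds; "tau": joint torques, N m; "tcp_pos": TCP position; "orientation": TCP orientation; "contact_force": force on the tool from outside, world axes, zero at the start; "moment": the same for the moment, N m; "grip_width": finger opening in m; "gripper_force": force on a finger pad.
Only numpy, scipy, OpenCV 4.12 (cv2) and the standard library are available. Lean on these libraries where they do the work, as an engineer would, in place of code of your own. Each camera call takes 0.05 s, during which the arm holds its last target. There are 200 camera calls.

## Working session

There is one attempt and no reset: what is moved stays moved. The work goes in short steps, Python scripts to look and compute and a shell command to move; the robot and the scene stay as the last step left them, time stands still between calls to the robot, and variables do not carry over. Pictures are saved under pics/ and viewed, at most 10 in all, crops included, and the job is handed in when it is done.

```bash
mkdir -p pics; ls; cat > h.py <<'E'
import numpy as np, cv2
from bench import monitor, optics, r
def cam(n):
    c=optics.camera_model(n); f=200/np.tan(np.radians(c["vertical_fov"])/2)
    K=np.array([[f,0,c["cx"]],[0,f,c["cy"]],[0,0,1]]); return K,np.array(c["D"],float),np.array(c["R"]),np.array(c["t"])
def cloud(n,depth):
    K,D,R,t=cam(n); v,u=np.mgrid[0:400,0:640]
    p=cv2.undistortPoints(np.stack([u,v],-1).reshape(-1,1,2).astype(np.float64),K,D).reshape(400,640,2)
    P=np.dstack([p*depth[...,None],depth])
    return (P-t)@R   # R^T (P-t)
E
python3 - <<'E'
from h import *
for n in("top","scene"):
    im,d=optics.grab_frame(n); cv2.imwrite(f"pics/{n}0.png",im[...,::-1]); np.save(f"{n}d.npy",d); np.save(f"{n}i.npy",im)
    P=cloud(n,d); print(n,P[200,320],P[100,100],P[300,500],cam(n)[3])
o=monitor.get_obs(); print(o)
E
```

```text
pics
top [ 0.60541033 -0.00654742  0.00279568] [ 1.43173377  1.0069347  -0.74141511] [ 0.26614404 -0.44814921  0.00117306] [0.06335079 0.58216258 1.03072939]
scene [0.54829836 0.00725219 0.08544063] [ 0.44957086 -1.21745272 -0.11499484] [4.91925700e-01 5.42680754e-01 7.30835621e-05] [ 0.31345539 -0.25198203  1.8335783 ]
{'clock': 0.1, 'joints': array([ 1.15592015,  0.47774094,  0.0223571 ,  1.55633777, -0.01150931,
        1.10931307, -0.08312484]), 'qvel': array([ 0.00253293, -0.00417031, -0.0004567 , -0.00159723, -0.00053677,
        0.0005454 ,  0.00210275]), 'tau': array([ 4.46158054e-03, -5.97760749e+01,  1.61356397e+00, -2.81955135e+01,
        1.27914129e-02,  5.02770519e-03,  1.99739766e-06]), 'tcp_pos': array([ 0.20366389, -0.64298304,  0.23041372]), 'orientation': array([-3.10310332e+00, -4.79713091e-01,  5.86810758e-04]), 'contact_force': array([-0.65148604,  0.35627379, -0.67190938]), 'moment': array([-0.0053638 , -0.00997582,  0.02905643]), 'gripper_force': 0.0, 'grip_width': 0.08517665712236623}
```

View pics/top0.png

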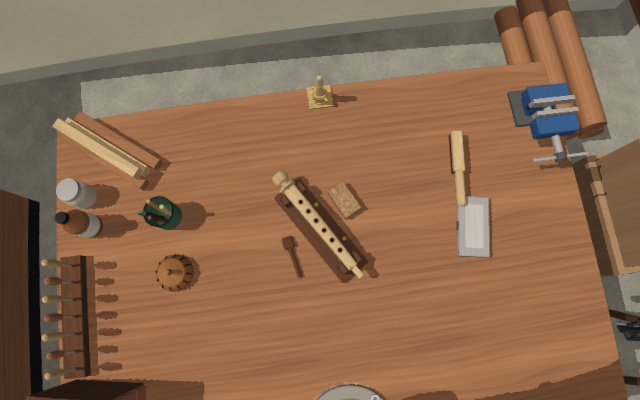

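View pics/scene0.png

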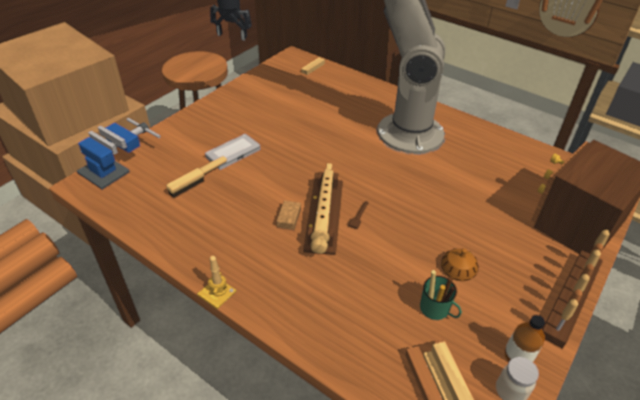

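The top view shows the yoke from the knob at about (281,179) to the tenon at (358,272). The cork block is at (344,200), the peg at (292,256), and the arm is out of view. Next I'll measure the axis from the point cloud and the holes.

```bash
cat > m.py <<'E'
from h import *
im=np.load("topi.npy"); d=np.load("topd.npy"); P=cloud("top",d)
roi=np.zeros((400,640),bool); roi[165:285,265:375]=1
m=roi&(P[...,2]>.062)&(P[...,2]<.095)&(d>0)
q=P[m]; print(m.sum(), np.percentile(q[:,2],[5,50,95]))
K,D,R,t=cam("top")
crop=im[165:285,265:375]; g=cv2.resize(crop,None,fx=5,fy=5,interpolation=cv2.INTER_CUBIC); cv2.imwrite("pics/crop.png",g[...,::-1])
# long axis
q=q; c=q[:,:2].mean(0); w,V=np.linalg.eigh(np.cov((q[:,:2]-c).T)); a=V[:,1]; 
s=(q[:,:2]-c)@a; print("axis",a,c,s.min(),s.max())
# height profile
for k in np.arange(-.2,.2,.02):
    b=abs(s-k)<.01
    if b.sum()>3: 
        l=(q[b,:2]-c)@np.array([-a[1],a[0]]); print(round(k,2),b.sum(),q[b,2].max().round(4),np.median(q[b,2]).round(4),l.min().round(4),l.max().round(4))
# dark holes: gray within mask filled
gray=cv2.cvtColor(im,cv2.COLOR_RGB2GRAY).astype(float)
hull=cv2.convexHull(np.argwhere(m)[:,::-1].astype(np.int32)); mm=np.zeros((400,640),np.uint8); cv2.fillConvexPoly(mm,hull,1); mm=cv2.erode(mm,np.ones((3,3)))
dk=((gray<90)&(mm>0)).astype(np.uint8)
n,lab,st,ce=cv2.connectedComponentsWithStats(dk)
for i in range(1,n):
    x,y=ce[i]; p=cv2.undistortPoints(np.array([[[x,y]]]),K,D)[0,0]; ray=R.T@np.array([p[0],p[1],1]); o=-R.T@t
    X=o+ray*(.0805-o[2])/ray[2]; print("hole",ce[i].round(1),st[i,4],X.round(4))
E
python3 m.py
```

```text
1579 [0.06494404 0.0776096  0.08422741]
axis [-0.85577823 -0.51734284] [0.53940913 0.01537522] -0.1601478198188901 0.18340212191401903
-0.16 46 0.0849 0.0762 -0.0193 0.0205
-0.14 118 0.0825 0.0739 -0.0204 0.0214
-0.12 90 0.0856 0.0708 -0.0214 0.0249
-0.1 104 0.0777 0.0717 -0.0319 0.0326
-0.08 99 0.0808 0.075 -0.0216 0.0178
-0.06 97 0.0827 0.078 -0.0162 0.0172
-0.04 99 0.0844 0.0804 -0.0159 0.0169
-0.02 100 0.0865 0.0814 -0.0155 0.0168
-0.0 95 0.0874 0.0826 -0.0152 0.0159
0.02 98 0.088 0.0826 -0.0146 0.0163
0.04 96 0.0875 0.0823 -0.0146 0.0158
0.06 97 0.0861 0.0813 -0.014 0.0152
0.08 92 0.0839 0.0792 -0.0135 0.0151
0.1 88 0.0839 0.077 -0.0133 0.0146
0.12 91 0.0796 0.0746 -0.0237 0.0196
0.14 88 0.0764 0.0702 -0.0278 0.0134
0.16 50 0.0712 0.0654 -0.0106 0.0123
0.18 31 0.0689 0.0653 -0.0063 0.0083
hole [314.9 207.6] 228 [0.5702 0.0104 0.0805]
hole [315.5 234.5] 439 [0.501  0.0182 0.0805]
hole [300.4 201.4] 13 [0.5918 0.0453 0.0805]
hole [307.8 210.7] 12 [0.5649 0.0296 0.0805]
hole [315.5 220.3] 14 [0.5373 0.0133 0.0805]
hole [323.5 229.7] 14 [ 0.5104 -0.0037  0.0805]
hole [331.6 239.6] 13 [ 0.4824 -0.0206  0.0805]
hole [339.5 249.5] 14 [ 0.4549 -0.0367  0.0805]
hole [352. 257.] 1 [ 0.4318 -0.0651  0.0805]
```

View pics/crop.png

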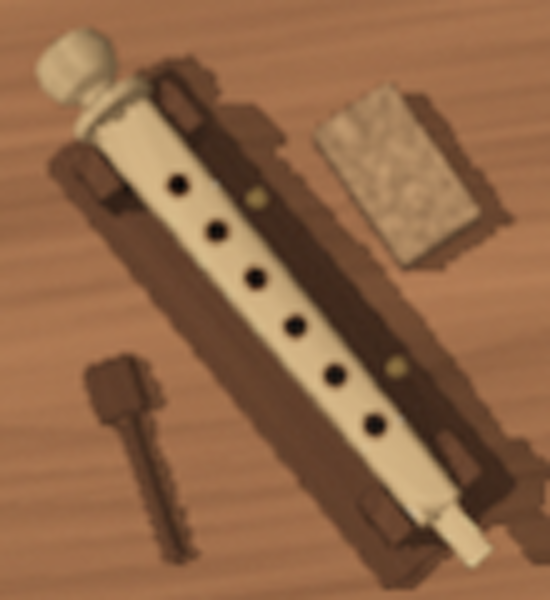

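Six holes are 31.9 mm apart: hole 1 at about (0.592, 0.045), hole 6 at about (0.455, -0.037). That matches the stated size and heights, and both are within reach. I'll close the fingers and carry them over at the current height.

```bash
python3 -m crank '[[[1.5,-1.5,0],[0,0,0]],[[3,-2.8,0],[0,0,0]],[[3.5,-3.2,0],[0,0,0]],[[3.5,-3.2,0],[0,0,0]],[[3.5,-3.2,0],[0,0,0]]]' 0 20
python3 -m crank '[[[3.5,-3.2,0],[0,0,0]],[[3.5,-3.2,0],[0,0,0]],[[3.5,-3.2,0],[0,0,0]],[[3.5,-3.2,0],[0,0,0]],[[3.5,-3.2,0],[0,0,0]]]'
```

```text
clock: 0.6
tcp_pos: [0.3053, -0.4638, 0.2309]
orientation: [-3.104, -0.479, 0.0]
contact_force: [0.8, -0.2, 0.2]
grip_width: 0.0124
gripper_force: 0.0
clock: 1.1
tcp_pos: [0.4238, -0.2585, 0.2312]
orientation: [3.105, 0.48, -0.0]
contact_force: [0.9, -0.9, 0.4]
grip_width: 0.0002
gripper_force: 0.0
```

```bash
python3 -m crank '[[[3.5,-3.3,0],[0,0,0]],[[3.5,-3.3,0],[0,0,0]],[[3.5,-3.3,0],[0,0,0]],[[3.5,-3.3,0],[0,0,0]],[[3.5,-3.3,0],[0,0,0]]]'
python3 -m crank '[[[3.5,-3.3,0],[0,0,0]],[[2.5,-2.5,0],[0,0,0]],[[0,0,2],[0,0,-0.12]],[[0,0,2],[0,0,-0.114]],[[0,0,2],[0,0,0]]]'
python3 - <<'E'
from h import *
from scipy.spatial.transform import Rotation as Ro
o=monitor.get_obs();M=Ro.from_rotvec(o["orientation"]).as_matrix();print(M.round(4))
d=np.array([.592,.045,.10])-o["tcp_pos"];print(d,M.T@d*100,o["joints"].round(2),o["contact_force"])
E
```

```text
clock: 1.6
tcp_pos: [0.5408, -0.0485, 0.2311]
orientation: [3.105, 0.48, -0.001]
contact_force: [1.3, -0.4, 0.5]
grip_width: 0.0002
gripper_force: 0.0
clock: 2.1
tcp_pos: [0.5799, 0.0236, 0.1702]
orientation: [-3.026, -0.845, 0.001]
contact_force: [0.2, -0.7, 0.1]
grip_width: -0.0003
gripper_force: 0.0
[[ 8.553e-01  5.182e-01 -6.000e-04]
 [ 5.182e-01 -8.553e-01  1.000e-04]
 [-5.000e-04 -4.000e-04 -1.000e+00]]
[ 0.01214033  0.02140527 -0.07019079] [ 2.15096871 -1.1988741   7.01849223] [ 0.16  0.42 -0.39  1.82  0.19  0.94 -1.34] [ 0.16337147 -0.72291453  0.08954309]
```

```bash
python3 -m crank '[[[1.1,-0.6,2],[0,0,0]],[[1.05,-0.6,2],[0,0,0]],[[0,0,1.5],[0,0,0]],[[0,0,1],[0,0,0]],[[0,0,0],[0,0,0]]]'
python3 - <<'E'
from h import *
for n,(x,y,w,h) in {"top":(255,150,130,150),"scene":(260,120,130,150)}.items():
    im,d=optics.grab_frame(n); cv2.imwrite(f"pics/{n}1.png",cv2.resize(im[y:y+h,x:x+w,::-1],None,fx=4,fy=4,interpolation=cv2.INTER_CUBIC))
    K,D,R,t=cam(n); o=monitor.get_obs()["tcp_pos"]
    for p in (o,[.5918,.0453,.077],[.4549,-.0367,.077]): 
        uv=cv2.projectPoints(np.array([p],float),cv2.Rodrigues(R)[0],t,K,D)[0].ravel();print(n,np.round(p,4),uv.round(1),((uv-[x,y])*4).round())
E
```

```text
clock: 2.6
tcp_pos: [0.5911, 0.0436, 0.1048]
orientation: [3.028, 0.838, -0.005]
contact_force: [0.7, 0.1, 1.3]
grip_width: 0.0
gripper_force: 0.0
top [0.5918 0.0437 0.1059] [300.4 199.1] [182. 197.]
top [0.5918 0.0453 0.077 ] [300.5 201.7] [182. 207.]
top [ 0.4549 -0.0367  0.077 ] [339.4 249.6] [338. 398.]
scene [0.5924 0.0439 0.1067] [321.3 208.8] [245. 355.]
scene [0.5918 0.0453 0.077 ] [321.6 216.7] [246. 387.]
scene [ 0.4549 -0.0367  0.077 ] [326.9 178.7] [267. 235.]
```

View pics/scene1.png

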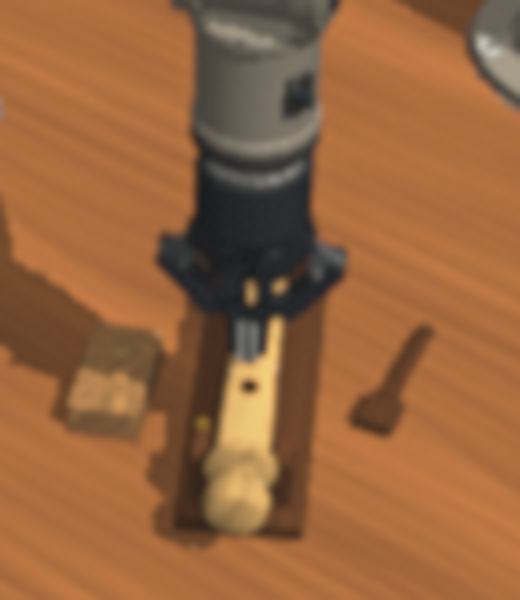

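View pics/top1.png

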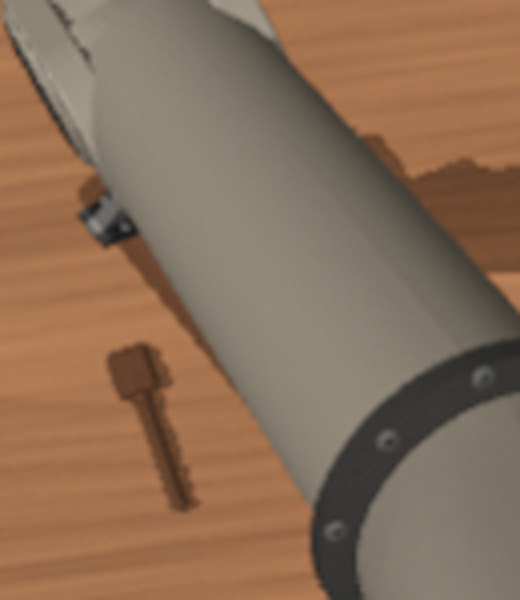

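The scene picture shows hole 1 at crop (248,386), predicted (246,387), with the closed fingertips above it at (245,357), in line with the row. The top view is blocked by the arm, but the calibration holds, so I'll descend.

```bash
python3 -m crank '[[[0,0,0.8],[0,0,0]],[[0,0,0.8],[0,0,0]],[[0,0,0.4],[0,0,0]],[[0,0,0.2],[0,0,0]],[[0,0,0.1],[0,0,0]]]'
python3 -m crank '[[[0,0,0],[0,0,0]],[[0,0,0],[0,0,0]]]'
```

```text
clock: 3.2
tcp_pos: [0.5922, 0.0446, 0.083]
orientation: [-3.027, -0.839, 0.0]
contact_force: [-1.0, -1.0, -0.3]
grip_width: -0.0001
gripper_force: 0.0
clock: 3.4
tcp_pos: [0.5925, 0.0447, 0.0835]
orientation: [3.027, 0.839, 0.001]
contact_force: [-0.2, 0.2, 0.2]
grip_width: 0.0002
gripper_force: 0.0
```

```bash
python3 -m crank '[[[0,0,0.2],[0,0,0]],[[0,0,0.2],[0,0,0]],[[0,0,0.1],[0,0,0]],[[0,0,0],[0,0,0]]]'
python3 -m crank '[[[0,0,0.1],[0,0,0]],[[0,0,0],[0,0,0]]]'
python3 -m crank '[[[0,0,0.1],[0,0,0]],[[0,0,0],[0,0,0]]]'
```

```text
clock: 3.8
tcp_pos: [0.5922, 0.0446, 0.0781]
orientation: [-3.027, -0.839, 0.001]
contact_force: [0.2, 0.1, 0.6]
grip_width: 0.0002
gripper_force: 0.0
clock: 4.0
tcp_pos: [0.5923, 0.0446, 0.0772]
orientation: [-3.027, -0.839, 0.0]
contact_force: [0.4, 0.1, 0.5]
grip_width: 0.0001
gripper_force: 0.0
clock: 4.2
tcp_pos: [0.5924, 0.0446, 0.0763]
orientation: [-3.027, -0.839, -0.0]
contact_force: [0.6, 0.7, 0.5]
grip_width: -0.0001
gripper_force: 0.1
```

```bash
python3 -m crank '[[[0,0,0.1],[0,0,0]],[[0,0,0],[0,0,0]]]'
python3 -m crank '[[[0,0,0.1],[0,0,0]],[[0,0,0],[0,0,0]]]'
python3 -m crank '[[[0,0,0.1],[0,0,0]],[[0,0,0],[0,0,0]]]'
```

```text
clock: 4.4
tcp_pos: [0.5925, 0.0447, 0.0754]
orientation: [3.027, 0.839, 0.001]
contact_force: [-0.4, -0.0, 1.1]
grip_width: -0.0
gripper_force: 0.7
clock: 4.6
tcp_pos: [0.5926, 0.0447, 0.0745]
orientation: [3.027, 0.839, 0.001]
contact_force: [-0.1, 0.1, 3.4]
grip_width: -0.0004
gripper_force: 1.3
clock: 4.8
tcp_pos: [0.5927, 0.0448, 0.0735]
orientation: [3.027, 0.839, 0.001]
contact_force: [-0.2, 0.3, 4.8]
grip_width: -0.0002
gripper_force: 1.9
```

Contact near z = 0.0767, force about 4 N. I'll sweep now: 3 mm per row along -x, following the crown and watching the force.

```bash
python3 -m crank '[[[-0.2,0,-0.02],[0,0,0]],[[-0.3,0,-0.03],[0,0,0]],[[-0.3,0,-0.03],[0,0,0]],[[-0.3,0,-0.03],[0,0,0]],[[-0.3,0,-0.03],[0,0,0]]]'
```

```text
clock: 5.3
tcp_pos: [0.5806, 0.0374, 0.0751]
orientation: [3.027, 0.839, 0.002]
contact_force: [3.2, 2.0, 4.0]
grip_width: 0.0002
gripper_force: 2.4
```

```bash
python3 -m crank '[[[-0.3,0,-0.04],[0,0,0]],[[-0.3,0,-0.04],[0,0,0]],[[-0.3,0,-0.03],[0,0,0]],[[-0.3,0,-0.03],[0,0,0]],[[-0.3,0,-0.03],[0,0,0]]]'
```

```text
clock: 5.8
tcp_pos: [0.5669, 0.0294, 0.0762]
orientation: [3.027, 0.839, -0.001]
contact_force: [2.5, 1.8, 3.7]
grip_width: -0.0001
gripper_force: 1.9
```

```bash
python3 -m crank '[[[-0.3,0,-0.03],[0,0,0]],[[-0.3,0,-0.03],[0,0,0]],[[-0.3,0,-0.03],[0,0,0]],[[-0.3,0,-0.02],[0,0,0]],[[-0.3,0,-0.02],[0,0,0]]]'
```

```text
clock: 6.3
tcp_pos: [0.5541, 0.0217, 0.0775]
orientation: [3.027, 0.839, -0.001]
contact_force: [1.4, 0.2, 2.2]
grip_width: -0.0004
gripper_force: 1.4
```

```bash
python3 -m crank '[[[-0.3,0,-0.02],[0,0,0]],[[-0.3,0,-0.02],[0,0,0]],[[-0.3,0,-0.01],[0,0,0]],[[-0.3,0,-0.01],[0,0,0]],[[-0.3,0,-0.01],[0,0,0]]]'
```

```text
clock: 6.8
tcp_pos: [0.5415, 0.0141, 0.0784]
orientation: [3.027, 0.839, -0.0]
contact_force: [1.4, 1.5, 1.4]
grip_width: -0.0001
gripper_force: 1.2
```

```bash
python3 -m crank '[[[-0.3,0,0.02],[0,0,0]],[[-0.3,0,0.02],[0,0,0]],[[-0.3,0,0.01],[0,0,0]],[[-0.3,0,0],[0,0,0]],[[-0.3,0,0],[0,0,0]]]'
```

```text
clock: 7.3
tcp_pos: [0.5292, 0.0067, 0.0782]
orientation: [-3.027, -0.839, -0.002]
contact_force: [2.5, 1.4, 5.3]
grip_width: 0.0001
gripper_force: 2.6
```

```bash
python3 -m crank '[[[-0.3,0,-0.02],[0,0,0]],[[-0.3,0,-0.02],[0,0,0]],[[-0.3,0,0],[0,0,0]],[[-0.3,0,0],[0,0,0]],[[-0.3,0,0],[0,0,0]]]'
```

```text
clock: 7.8
tcp_pos: [0.516, -0.0012, 0.0784]
orientation: [-3.027, -0.839, -0.001]
contact_force: [1.5, 2.2, 4.7]
grip_width: -0.0001
gripper_force: 2.7
```

```bash
python3 -m crank '[[[-0.3,0,0],[0,0,0]],[[-0.3,0,0],[0,0,0]],[[-0.3,0,0.01],[0,0,0]],[[-0.3,0,0.01],[0,0,0]],[[-0.3,0,0.01],[0,0,0]]]'
```

```text
clock: 8.3
tcp_pos: [0.503, -0.0088, 0.0781]
orientation: [-3.027, -0.839, -0.0]
contact_force: [2.6, 3.3, 5.8]
grip_width: -0.0
gripper_force: 2.8
```

```bash
python3 -m crank '[[[-0.3,0,0],[0,0,0]],[[-0.3,0,0],[0,0,0]],[[-0.3,0,0.01],[0,0,0]],[[-0.3,0,0.01],[0,0,0]],[[-0.3,0,0.02],[0,0,0]]]'
```

```text
clock: 8.8
tcp_pos: [0.4901, -0.0165, 0.0777]
orientation: [-3.027, -0.839, -0.0]
contact_force: [2.0, 2.5, 4.2]
grip_width: 0.0003
gripper_force: 2.5
```

```bash
python3 -m crank '[[[-0.3,0,0.02],[0,0,0]],[[-0.3,0,0.02],[0,0,0]],[[-0.3,0,0.02],[0,0,0]],[[-0.3,0,0.02],[0,0,0]],[[-0.3,0,0.02],[0,0,0]]]'
```

```text
clock: 9.3
tcp_pos: [0.4769, -0.0247, 0.0765]
orientation: [3.027, 0.839, -0.001]
contact_force: [1.8, -0.0, 4.9]
grip_width: 0.0001
gripper_force: 2.1
```

```bash
python3 -m crank '[[[-0.3,0,0.03],[0,0,0]],[[-0.3,0,0.03],[0,0,0]],[[-0.3,0,0.03],[0,0,0]],[[-0.3,0,0.03],[0,0,0]],[[-0.3,0,0.03],[0,0,0]]]'
```

```text
clock: 9.8
tcp_pos: [0.4642, -0.0323, 0.075]
orientation: [-3.027, -0.839, 0.0]
contact_force: [2.4, 0.1, 4.3]
grip_width: 0.0
gripper_force: 1.9
```

```bash
python3 -m crank '[[[-0.3,0,0.03],[0,0,0]],[[-0.3,0,0.03],[0,0,0]],[[-0.3,0,0.03],[0,0,0]],[[-0.2,0,0.03],[0,0,0]],[[-0.1,0,0.02],[0,0,0]]]'
```

```text
clock: 10.3
tcp_pos: [0.454, -0.0384, 0.0736]
orientation: [3.027, 0.839, -0.0]
contact_force: [1.4, 0.5, 4.3]
grip_width: 0.0002
gripper_force: 1.8
```

Hole 6 reached with about 4 N of contact. I'll hold briefly, then lift clear.

```bash
python3 -m crank '[[[-0.1,0,0.02],[0,0,0]],[[0,0,0],[0,0,0]],[[0,0,0],[0,0,0]]]'
python3 -m crank '[[[0,0,-0.3],[0,0,0]],[[0,0,-0.4],[0,0,0]],[[0,0,-0.8],[0,0,0]],[[0,0,-2],[0,0,0]],[[0,0,-3],[0,0,0]]]'
python3 -m crank '[[[0,0,-4],[0,0,0]],[[0,0,-2],[0,0,0]],[[0,0,0],[0,0,0]],[[0,0,0],[0,0,0]],[[0,0,0],[0,0,0]]]'
python3 - <<'E'
from h import *
im,d=optics.grab_frame("scene"); a=np.load("scenei.npy")[120:270,260:390]; b=im[120:270,260:390]
cv2.imwrite("pics/end.png",cv2.resize(np.hstack([a,b])[...,::-1],None,fx=3,fy=3,interpolation=cv2.INTER_CUBIC))
E
```

```text
clock: 10.6
tcp_pos: [0.4534, -0.0388, 0.0735]
orientation: [3.027, 0.839, -0.0]
contact_force: [1.4, 0.8, 3.8]
grip_width: 0.0001
gripper_force: 1.9
clock: 11.1
tcp_pos: [0.4517, -0.0388, 0.1383]
orientation: [-3.026, -0.839, 0.006]
contact_force: [0.4, -0.8, 0.0]
grip_width: 0.0003
gripper_force: 0.0
clock: 11.6
tcp_pos: [0.4524, -0.0389, 0.1975]
orientation: [-3.027, -0.839, 0.003]
contact_force: [0.1, -0.8, 0.1]
grip_width: 0.0001
gripper_force: 0.0
```

View pics/end.png

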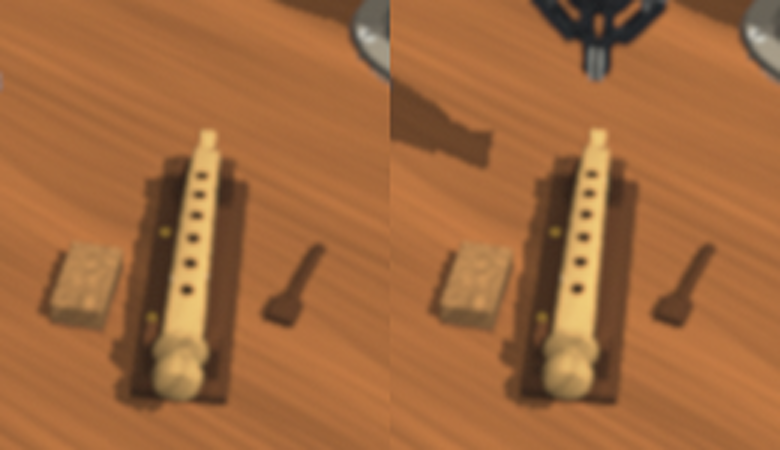

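Before on the left, after on the right: the yoke, cork block and peg sit where they were (knob at (178,370) against (568,370) minus the 390 offset), and the fingers are clear above.

```bash
python3 -c "
from bench import r
print(r.hand_in())"
```

```text
the job is handed in; nothing more can be done
None
```

I ran the closed fingertips lightly along all six holes from knob to tenon, with at most about 7 N of measured contact force, then lifted them clear. In the final picture the yoke, cork block and peg are where they started; the job is handed in, but no verdict was returned.

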